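Strap the tin down before folding the desk flap

TASK

Before the desk flap is folded away, secure the screw-top tin in its cradle: with the fingers, swing the open steel strap over until its pad sits on the tin's cap, then push the cam lever over and fully down onto the strap so that it locks the strap tight. Only push: do not pick anything up, and leave everything else on the desk where it is.

Things in the scene. Friction and masses are not known exactly. Their poses are not given: they have to be found in the camera images.
- cradle: Grey base plate fixed to the desk, 90 x 220 x 8 mm (x, y, z); the tin stands in its middle. Origin: centre of the underside, z up. Near its +y end steel cheeks (66 mm high) carry the strap hinge: axis parallel to x through (0, 62, 59) mm. Near its -y end cheeks (74 mm high) carry the lever pivot: axis parallel to x through (0, -90, 68) mm. Cheeks are at x = +-12 to +-17 mm.
- strap (a joint): Strap angle: 0 = shut, level over the tin along the cradle's -y; 1.57 = upright; more = leaning outwards (+y). Starts at 1.7 to 2.1. Stiff hinge (0.08 N m, a push of about 1 N): stays where left. Its pad first meets the cap at about 0.03, then springs; let go unlocked it rests at about 0.02 to 0.03. It can be pressed to -0.03. Lever must be up for the strap to come down.
- lever (a joint): Cam lever angle: 0 = fully down (a stop), level over the strap along the cradle's +y, top 75 mm above the desk; 1.57 = upright; more = leaning outwards (-y). Starts at 1.6 to 2.0. Stiff pivot (0.15 N m, 2 to 3 N near the end): stays where left. Over the last 0.15 rad its cam, 24 mm from the pivot, presses the strap's free end down, which takes 1 to 3 N more.
- strap_tip (a point): Middle of the free end of the flat steel strap (22 mm wide, 4 mm thick), 132 mm from the hinge; the hinge axis lies in the strap's middle plane.
- lever_tip (a point): Middle of the free end of the cam lever, 87 mm from the pivot. The lever is a dark steel bar 16 mm wide, 5 mm thick, with a black plastic end 22 mm wide, 30 mm long; its upper face is 6 to 7 mm above the plane through the pivot axis when down.
- nest (a point): Centre of the nest floor, 8 mm above the desk, where the middle of the tin's underside belongs.
- pad: Black rubber disc 24 mm across and 5 mm thick on a 2500 N/m spring under the strap, 62 mm from the hinge; origin at the centre of its underside. It can give 4.5 mm; with the strap locked it is pressed in about 2 mm, so about 5 N on the cap.
- tin: White plastic tin with a screw-top cap, 66 mm across the ribbed cap, 42 mm tall (cap top 50 mm above the desk), standing loose in the nest. Origin: centre of its underside.
- pencil_cup: Bystander, to be left alone: steel pencil cup, 72 mm across, 100 mm tall, with pencils up to 160 mm high. Origin: centre of its underside.
- eraser: Bystander, to be left alone: grey plastic eraser, 45 x 20 x 12 mm. Origin: centre of its underside.
- phone_grip: Bystander, to be left alone: orange silicone phone grip, a 40 mm spool-shaped disc, 22 mm high. Origin: centre of its underside.
- saucer: Bystander, to be left alone: white ceramic saucer, 120 mm across, 18 mm high. Origin: centre of its underside.
- sharpener: Bystander, to be left alone: metal pencil sharpener, 25 x 16 x 12 mm. Origin: centre of its underside.
- note_block: Bystander, to be left alone: block of blank note paper, 75 x 75 x 25 mm. Origin: centre of its underside.
- glue_stick: Bystander, to be left alone: capped glue stick standing upright, 29 mm across, 85 mm tall. Origin: centre of its underside.
There are look-alikes about, which are no part of the job. There is more than one size of the tin; the one meant has the size given above.

How it is judged:
On the way, in this order (a step that is already met when the one before it is completed fails the run):
1. the strap has been swung over onto the tin while the lever is still up (value of joint strap below 0.15 rad and value of joint lever above 0.4 rad), for 0.2 s.
2. the lever has been pushed down and the pad presses on the cap (value of joint strap below 0.035 rad and value of joint lever below 0.08 rad and contact force between pad and tin above 2 N and horizontal distance between tin and nest below 0.008 m and angle between tin's own z axis and vertical below 0.08 rad), for 0.2 s.
At the end, for the whole second after the job is handed in: Strap shut (below 0.035 rad), lever fully down (below 0.08 rad), the strap's pad pressing on the tin's cap with more than 2 N, and the tin upright in its nest (within 8 mm of the centre) (all of step 2); the robot touches nothing.
It fails at once if the tin is lifted out of its nest (height (world z) of tin above 0.02 m).
It fails at once if a bystander is shifted or lifted by more than 20 mm (distance of any of pencil_cup, eraser, phone_grip, saucer, sharpener, note_block, glue_stick from where it was at the start of the episode above 0.02 m).
It fails at once if a bystander is tipped over (angle between any of pencil_cup, eraser, phone_grip, saucer, sharpener, note_block, glue_stick's own z axis and vertical above 0.4 rad).
It also fails if it takes over 58 s, if anything falls off the work surface, if the arm or the gripper's body presses on something with over 40 N, if the wrist force passes 120 N, or if a joint passes its speed limit or range.

ROBOT

A 7-joint arm with a two-finger parallel gripper is mounted at the origin on the work surface. World frame = base frame: x ahead of the robot, y to its left, z up, the work surface at z = 0. Lengths are in m, angles in rad, forces in N, time in s.
With the tool pointing down it reaches from about 0.425 to 1.025 m from the base axis. Payload 3.6 kg.
Tool frame: the origin (TCP) lies on the centre line of the jaws, within the pads' length; the fingertips stand 14 mm ahead of it and the grasp point (between the pads) lies 5 mm behind it; z points along the fingers, y is the direction in which the jaws open and shut (so a half turn about z gives the same grasp; the last joint's range is limited). The gripper opens to 85 mm and grips with 20 to 120 N. Pads are 22 mm wide; open, the fingers measure 114 mm over their backs; the gripper's body (76 mm by 85 mm) begins 54 mm behind the grasp point. The pads swing forward as they close: fully open they stand 13 mm farther back than shut.
Start: joints at [1.099, 0.591, 0.048, 1.609, -0.033, 0.943, -0.034], TCP at [0.268, -0.674, 0.245] pointing down, gripper open.
Joint ranges: [-2.69, 2.69], [-0.47, 2.24], [-1.27, 1.36], [0.19, 2.51], [-1.53, 4.68], [0.08, 2.07], [-3.09, 3.09]. Speed limits (rad/s): [2.57, 2.57, 3.14, 3.14, 3.14, 3.14, 3.14].

INTERFACE

Orientations are given as a unit quaternion [w, x, y, z].
In Python, from rig import get_state, camera, camera_info, job_done, find_in, masks_of gives the robot as it stands.
- The arm moves only by the tool apply_moves, never from a script. Its argument "rows" is a list of rows, each an object with "hand": the opening, from 0 (shut) to 1 (fully open); "translation": the shift along the tool's x, y, z in m, a list of three; "rotation": the turn, a rotation vector about the tool's x, y, z in degrees, a list of three. A call has 1 to 5 rows; each row is the pose to reach, as a shift and turn from the pose commanded when the call began, along the tool's axes at that moment; what a row does not reach only later rows make up. A row lasts 1/10 s, in which the tool goes at most 50 mm and 8.59 degrees, less where a joint would pass 70% of its speed; a pose out of reach is approached as far as the arm can. A call with a gripper value outside its range is refused whole. The fingers move at their own pace and stop on an object; the grip force is fixed at half the most. Time passes only in rows, so rows that repeat a pose let the fingers close. It gives the time, the measured TCP pose, the force and the opening at its end, in the units of the state.
- get_state(): the state, without advancing time (a new reading comes with each control period).
- camera(name): name is "scene" or "top" or "wrist"; returns the picture (384x512x3 uint8, red, green, blue); there is no depth.
- camera_info(name): a dict with "K" (3x3 intrinsics, pixels), "camera_from_world" (4x4, takes a point from world to camera coordinates); the wrist camera has in their place "mount" (4x4, takes a point from camera to tool coordinates, whose origin is the TCP and whose axes are the flange's). Camera axes: x right, y up, looking along -z (the intrinsics and any distortion apply to the point x, -y, -z); pixel columns grow to the right and rows downward; lengths in m; the calibration is good to about 2 mm. A picture is of the moment at which its call begins: read the wrist's pose just before it. camera_info takes no time and is no camera call.
- job_done(): hands the job in, once; it reports no verdict.
Trained networks look in the newest picture that a camera, given by its name, has taken for a name from the list of things; names that differ only in an ending like _2 or _b are one class to them, and where a whole thing is asked for, a point or a joint stands for the part that bears it (a point fixed in the world has none). Each returns a list of dicts, best first, with "score" (0 to 1); they miss things now and then, are a little off and sometimes report something else, mostly with a low value. They report only what shows in the picture. A call takes as long as a camera call. They do not tell look-alikes from the thing itself.
- find_in(camera, thing): "centre" ([column, row] in pixels, amid what is visible of it).
- masks_of(camera, thing): "pixels" (384x512 bool, what is visible of it) and "centre" ([column, row] in pixels, amid what is visible of it).
The state is a dict: "time": time; "q": joint angles; "joint_vel": joint speeds; "tau": joint torques, N m; "eef_pos": TCP position; "ee_rot": TCP orientation; "force": force on the tool from outside, world axes, zero at the start; "wrist_torque": the same for the moment, N m; "width": opening from 0.0 (shut) to 1.0 (fully open).
Only numpy, scipy, OpenCV 4.12 (cv2) and the standard library are available. Lean on these libraries where they do the work, as an engineer would, in place of code of your own. Each camera call takes 0.05 s, during which the arm holds its last target. There are 200 camera calls.

## Working session

There is one attempt and no reset: what is moved stays moved. The work goes in short steps, Python scripts to look and compute and a tool call to move; the robot and the scene stay as the last step left them, time stands still between calls to the robot, and variables do not carry over. Pictures are saved under pics/ and viewed, about 8 in all and at most 12, crops included, and the job is handed in when it is done.

Besides the shell and the picture viewer there is one more tool, called by a JSON object that holds its "method" and its "body", one argument or row to a line. apply_moves: Moves the arm, as the interface text tells. Its arguments: {"type":"object","properties":{"rows":{"type":"array"}},"required":["rows"]}

```bash
mkdir -p pics; cat > h.py <<'E'
import numpy as np, cv2
from rig import *
def P(name,X):
    i=camera_info(name);X=np.atleast_2d(X).astype(float);c=(i["camera_from_world"]@np.c_[X,np.ones(len(X))].T).T[:,:3]
    p=np.c_[c[:,0],-c[:,1],-c[:,2]];u=(i["K"]@p.T).T;return u[:,:2]/u[:,2:]
def ray(name,uv,z):
    i=camera_info(name);T=np.linalg.inv(i["camera_from_world"]);d=np.linalg.inv(i["K"])@[uv[0],uv[1],1]
    d=T[:3,:3]@[d[0],-d[1],-d[2]];o=T[:3,3];return o+d*(z-o[2])/d[2]
def save(n,im): cv2.imwrite(n,im[:,:,::-1])
E
python3 - <<'E'
from h import *
s=camera("scene");t=camera("top");print({k:v for k,v in camera_info("top").items()},camera_info("scene"))
save("pics/a.png",cv2.resize(s,(800,600)));save("pics/b.png",cv2.resize(t,(800,600)))
np.savez("im.npz",s=s,t=t)
for th,z in [("cradle",.004),("tin",.05),("strap",.1),("lever",.1),("pad",.1),("strap_tip",.15),("lever_tip",.15),("pencil_cup",.1),("glue_stick",.085),("saucer",.018),("note_block",.025)]:
    for c in("top","scene"):
        print(th,c,[(np.round(d["centre"]),round(d["score"],2),np.round(ray(c,d["centre"],z),3)[:2]) for d in find_in(c,th)[:4]])
print(get_state())
E
```

```text
{'K': array([[384.27972195,   0.        , 253.72117618],
       [  0.        , 384.27972195, 197.80115208],
       [  0.        ,   0.        ,   1.        ]]), 'camera_from_world': array([[-0.07822357, -0.9969261 , -0.00440663,  0.07176675],
       [ 0.97525015, -0.0774382 ,  0.20710015, -0.55986548],
       [-0.20680479,  0.01190255,  0.97830982, -0.78075017],
       [ 0.        ,  0.        ,  0.        ,  1.        ]])} {'K': array([[405.53114995,   0.        , 248.86365576],
       [  0.        , 405.53114995, 190.3208125 ],
       [  0.        ,   0.        ,   1.        ]]), 'camera_from_world': array([[-0.89633162,  0.44308576,  0.01626767,  0.50476039],
       [-0.31459218, -0.66139595,  0.68087235,  0.14894264],
       [ 0.31244421,  0.60516974,  0.73222142, -1.11196417],
       [ 0.        ,  0.        ,  0.        ,  1.        ]])}
cradle top [(array([260., 193.]), 0.56, array([0.585, 0.011])), (array([276., 237.]), 0.16, array([ 0.481, -0.018]))]
cradle scene [(array([248., 225.]), 0.89, array([0.596, 0.061]))]
tin top [(array([248., 186.]), 0.72, array([0.594, 0.037])),
[... 1913 characters left out ...]
2, 'q': array([ 1.09848855,  0.59120486,  0.04845352,  1.60849158, -0.03330211,
        0.94270896, -0.03369318]), 'joint_vel': array([ 1.42653247e-03,  6.30599092e-04,  1.65667300e-04,  2.30080199e-05,
       -5.45804906e-04, -1.34548912e-03,  1.04644209e-03]), 'tau': array([-8.02195882e-04, -5.48649216e+01,  1.54609166e+00, -1.98533803e+01,
        9.34691430e-03,  1.48434337e-03,  6.14612254e-07]), 'eef_pos': array([ 0.26808953, -0.67361852,  0.2453035 ]), 'ee_rot': array([ 3.72617766e-06,  9.82117169e-01,  1.88270726e-01, -2.69304719e-05]), 'force': array([-0.20560835,  0.45796256, -0.27272522]), 'wrist_torque': array([-0.00140355,  0.01595517, -0.00239089]), 'width': 0.9991348250378762}
```

View pics/a.png

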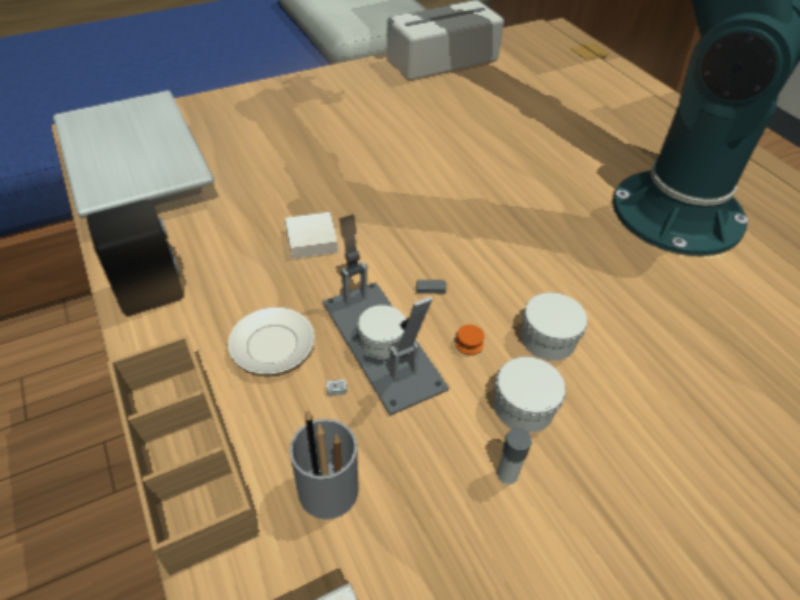

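View pics/b.png

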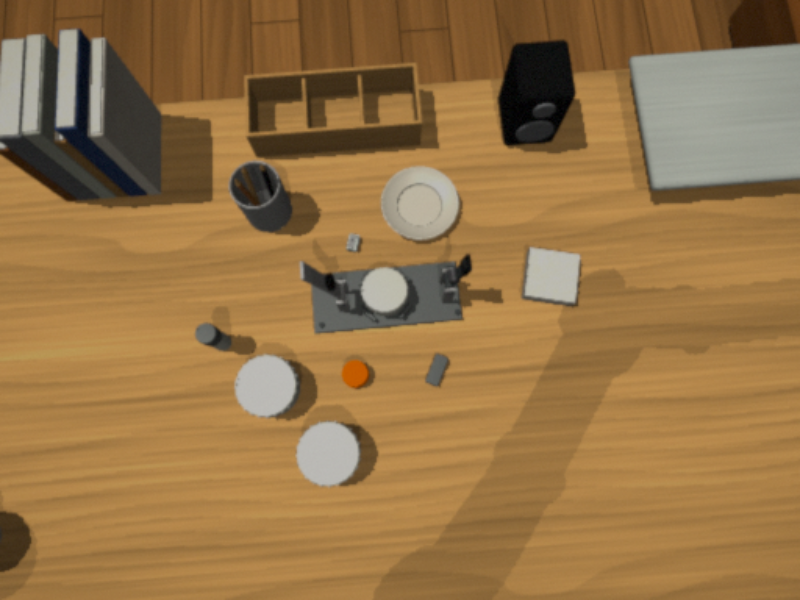

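The scene shot shows the cradle at (385,345) with its small tin at (382,332). The strap leans right, with its tip near (423,303), and the lever is up with its tip near (348,220). Look-alikes are the two larger tins at (552,325) and (528,393) in the scene shot, which appear at (328,453) and (266,385) from the top. I choose the small tin standing in the cradle. Next I fit the cradle pose and the joint angles, with a close crop to check.

```bash
cat >> h.py <<'E'
def C(p,L): # cradle->world, p=x,y,yaw
    L=np.atleast_2d(L);c,s=np.cos(p[2]),np.sin(p[2]);return np.c_[p[0]+c*L[:,0]-s*L[:,1],p[1]+s*L[:,0]+c*L[:,1],L[:,2]]
def strap(a,r=.132,x=(-.011,.011),n=0): return [[q,.062-r*np.cos(a)+n*np.sin(a),.059+r*np.sin(a)+n*np.cos(a)] for q in x]
def lever(a,r=.087,x=(-.011,.011),n=0): return [[q,-.09+r*np.cos(a)-n*np.sin(a),.068+r*np.sin(a)+n*np.cos(a)] for q in x]
E
python3 - <<'E'
from h import *
from scipy.optimize import least_squares as LS
d=np.load("im.npz");k=.64
top=np.array([(313,277),(317,332),(462,320),(456,262)])*k; sc=np.array([(392,410),(447,385),(375,283),(323,298)])*k
K=np.array([[.045,.11,.008],[-.045,.11,.008],[-.045,-.11,.008],[.045,-.11,.008]])
f=lambda p:np.r_[(P("top",C(p,K))-top).ravel(),(P("scene",C(p,K))-sc).ravel()]
r=LS(f,[.59,.03,0],loss="soft_l1");p=r.x;print(p,np.round(r.fun,1))
# tips: masks
for th in("strap","lever"):
    for c in("top","scene"):
        m=masks_of(c,th)[0];v,u=np.nonzero(m["pixels"]);print(th,c,m["score"],u.min(),u.max(),v.min(),v.max())
for a in(1.6,1.7,1.8,1.9,2.0,2.1): print(a,*[np.round(P(c,C(p,g(a))).mean(0),1) for g in(strap,lever) for c in("top","scene")])
np.save("p.npy",p)
def crop(im,x0,y0,w,h,s,c,a,b):
    o=cv2.resize(im[y0:y0+h,x0:x0+w],None,fx=s,fy=s,interpolation=cv2.INTER_CUBIC).copy()
    def L(pts,col):
        q=((P(c,C(p,pts))-[x0,y0]+.5)*s).astype(int);cv2.polylines(o,[q],True,col,1)
    L(K,(255,0,0));L(strap(a)+strap(a,.0)[::-1],(0,255,0));L(lever(b)+lever(b,0)[::-1],(255,255,0));return o
A=crop(d["t"],180,145,130,75,6,"top",1.9,1.8);B=crop(d["s"],190,130,110,140,4,"scene",1.9,1.8)
save("pics/c.png",A);save("pics/d.png",B)
E
```

```text
[0.59344724 0.03991105 0.01785027] [-1.2 -1.1 -1.2  1.3  1.  -0.1  0.3 -0.3 -1.4  0.2  1.7 -0.4  0.6 -2.5
 -0.6  0.1]
strap top 0.76 191 221 167 191
strap scene 0.66 254 275 191 227
lever top 0.52 284 302 163 183
lever scene 0.68 217 231 138 175
1.6 [210.3 171.4] [262.2 177.6] [293.  168.9] [225.1 141.3]
1.7 [203.3 172.3] [265.8 182.8] [297.4 168.6] [223.4 139.2]
1.8 [196.6 173.2] [269.3 188.5] [301.6 168.4] [221.7 137.4]
1.9 [190.1 174.4] [272.7 194.7] [305.7 168.3] [220.1 136. ]
2.0 [184.1 175.7] [276.1 201.3] [309.5 168.4] [218.5 135. ]
2.1 [178.5 177.1] [279.2 208.2] [313.1 168.6] [217.1 134.4]
```

View pics/c.png

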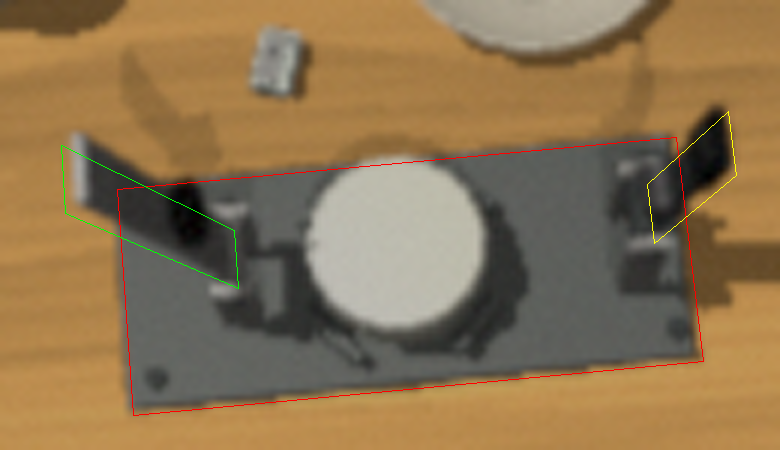

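View pics/d.png

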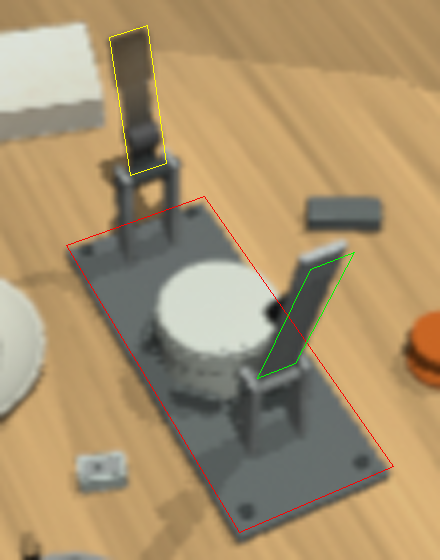

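The fit is within about 2–3 mm: cradle at (0.594, 0.040) with yaw 0.02, strap about 1.8, lever about 1.75, and it is the only cradle and the small tin. I'll shut the hand and travel high to the strap's outer side, with the jaw axis along the cradle's x.

{"method": "apply_moves", "body": {
  "rows": [
    {"hand": 0,"translation": [0.03,-0.035,-0.01],"rotation": [0,0,-8]},
    {"hand": 0,"translation": [0.062,-0.07,-0.02],"rotation": [0,0,-16]},
    {"hand": 0,"translation": [0.094,-0.105,-0.03],"rotation": [0,0,-24]},
    {"hand": 0,"translation": [0.126,-0.14,-0.04],"rotation": [0,0,-32]},
    {"hand": 0,"translation": [0.158,-0.175,-0.05],"rotation": [0,0,-40]}
  ]
}}

```text
time: 1.9
eef_pos: [0.3507, -0.4509, 0.2959]
ee_rot: [0.0, 0.857, 0.515, -0.0]
force: [0.3, -0.2, 0.4]
width: 0.145
```

```bash
cat >> h.py <<'E'
from scipy.spatial.transform import Rotation as R
def go(X,yaw=1.588):
    s=get_state();q=s["ee_rot"];r=R.from_quat([q[1],q[2],q[3],q[0]])
    t=R.from_matrix(np.c_[[np.cos(yaw),np.sin(yaw),0],[np.sin(yaw),-np.cos(yaw),0],[0,0,-1]])
    print("t",s["time"],"pos",np.round(s["eef_pos"],4),"shift",np.round(r.inv().apply(np.array(X)-s["eef_pos"]),4),"rot",np.round((r.inv()*t).as_rotvec(degrees=True),2),"F",np.round(s["force"],1),"w",s["width"])
E
python3 -c "
from h import *
go([.591,.175,.30])"
```

```text
t 1.9 pos [ 0.3507 -0.4509  0.2959] shift [ 0.6655 -0.0814 -0.0044] rot [ 2.000e-02  3.000e-02 -2.896e+01] F [ 0.3 -0.2  0.4] w 0.14461076682846666
```

{"method": "apply_moves", "body": {
  "rows": [
    {"hand": 0,"translation": [0.048,-0.006,0],"rotation": [0,0,-6]},
    {"hand": 0,"translation": [0.096,-0.012,0],"rotation": [0,0,-12]},
    {"hand": 0,"translation": [0.144,-0.018,0],"rotation": [0,0,-18]},
    {"hand": 0,"translation": [0.192,-0.024,0],"rotation": [0,0,-24]},
    {"hand": 0,"translation": [0.24,-0.03,0],"rotation": [0,0,-29]}
  ]
}}

```text
time: 2.4
eef_pos: [0.438, -0.2254, 0.2957]
ee_rot: [0.001, 0.702, 0.713, 0.0]
force: [1.9, 0.2, 0.3]
width: 0.0
```

```bash
python3 -c "
from h import *
go([.591,.175,.30])"
```

```text
t 2.4 pos [ 0.438  -0.2254  0.2957] shift [ 0.3979  0.1593 -0.0044] rot [ 0.05  0.04 -0.09] F [1.9 0.2 0.3] w 0.00025679137017842196
```

{"method": "apply_moves", "body": {
  "rows": [
    {"hand": 0,"translation": [0.044,0.017,0],"rotation": [0,0,0]},
    {"hand": 0,"translation": [0.088,0.034,0],"rotation": [0,0,0]},
    {"hand": 0,"translation": [0.132,0.051,0],"rotation": [0,0,0]},
    {"hand": 0,"translation": [0.176,0.068,0],"rotation": [0,0,0]},
    {"hand": 0,"translation": [0.22,0.085,0],"rotation": [0,0,0]}
  ]
}}

```text
time: 2.9
eef_pos: [0.5203, -0.0044, 0.2957]
ee_rot: [0.0, 0.703, 0.711, 0.0]
force: [0.7, -0.7, -0.1]
width: -0.0
```

{"method": "apply_moves", "body": {
  "rows": [
    {"hand": 0,"translation": [0.044,0.018,0],"rotation": [0,0,0]},
    {"hand": 0,"translation": [0.088,0.036,0],"rotation": [0,0,0]},
    {"hand": 0,"translation": [0.132,0.054,0],"rotation": [0,0,0]},
    {"hand": 0,"translation": [0.178,0.072,0],"rotation": [0,0,0]},
    {"hand": 0,"translation": [0.178,0.072,0],"rotation": [0,0,0]}
  ]
}}

```text
time: 3.4
eef_pos: [0.5906, 0.1826, 0.2962]
ee_rot: [-0.002, 0.699, 0.715, 0.004]
force: [-0.4, -0.2, -0.5]
width: 0.001
```

```bash
python3 -c "
from h import *
go([.591,.175,.165])
p=np.load('p.npy')
for a in (1.8,1.57,1.35,1.1,.85,.6,.4,.2,.1,.05,.02,-.01):
    c=np.array(strap(a,.095,(0,),.002)); c[:,1]+=.011; c[:,2]+=.014
    print(a,np.round(C(p,c),3))
save('pics/e.png',cv2.resize(camera('scene')[60:320,130:400],None,fx=2.2,fy=2.2))"
```

```text
t 3.4 pos [0.5906 0.1826 0.2962] shift [-0.0086 -0.0002  0.1311] rot [ 0.18 -0.45  0.31] F [-0.4 -0.2 -0.5] w 0.0010788873667340485
1.8 [[0.592 0.136 0.165]]
1.57 [[0.592 0.115 0.168]]
1.35 [[0.592 0.094 0.166]]
1.1 [[0.593 0.072 0.159]]
0.85 [[0.593 0.052 0.146]]
0.6 [[0.594 0.036 0.128]]
0.4 [[0.594 0.026 0.112]]
0.2 [[0.594 0.02  0.094]]
0.1 [[0.594 0.019 0.084]]
0.05 [[0.594 0.018 0.08 ]]
0.02 [[0.594 0.018 0.077]]
-0.01 [[0.594 0.018 0.074]]
```

View pics/e.png

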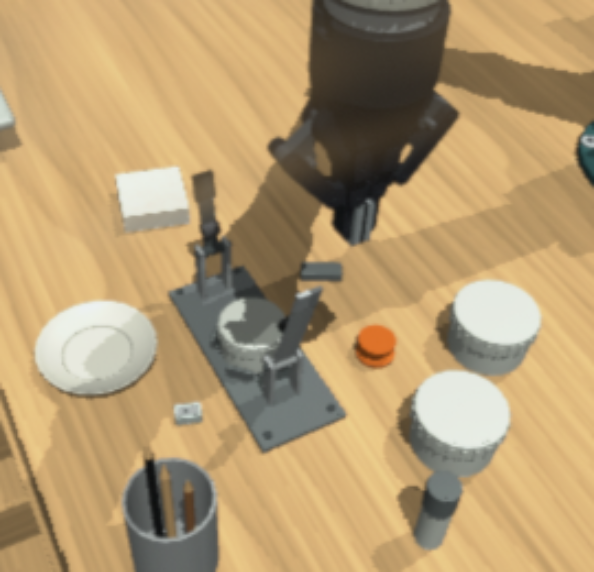

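The shut fingers, at crop (355,225), hang above and beyond the open strap at (300,325). The lever is upright at (205,210), and nothing has been disturbed. I descend and then sweep.

{"method": "apply_moves", "body": {
  "rows": [
    {"hand": 0,"translation": [0,0,0.035],"rotation": [0,0,0]},
    {"hand": 0,"translation": [-0.004,0,0.075],"rotation": [0,0,0]},
    {"hand": 0,"translation": [-0.006,0,0.11],"rotation": [0,0,0]},
    {"hand": 0,"translation": [-0.008,0,0.131],"rotation": [0,0,0]},
    {"hand": 0,"translation": [-0.008,0,0.131],"rotation": [0,0,0]}
  ]
}}

```text
time: 3.95
eef_pos: [0.5872, 0.1613, 0.161]
ee_rot: [-0.001, 0.704, 0.711, -0.004]
force: [-1.0, 0.0, 0.2]
width: 0.003
```

{"method": "apply_moves", "body": {
  "rows": [
    {"hand": 0,"translation": [-0.012,0,0],"rotation": [0,0,0]},
    {"hand": 0,"translation": [-0.024,0,0],"rotation": [0,0,0]},
    {"hand": 0,"translation": [-0.036,0,0],"rotation": [0,0,0]},
    {"hand": 0,"translation": [-0.048,0,0],"rotation": [0,0,0]},
    {"hand": 0,"translation": [-0.06,0,0],"rotation": [0,0,0]}
  ]
}}

```text
time: 4.45
eef_pos: [0.5914, 0.1037, 0.1654]
ee_rot: [0.001, 0.703, 0.711, 0.001]
force: [0.5, -0.4, -1.2]
width: -0.001
```

```bash
python3 -c "
from h import *
go([.592,.094,.166])"
```

```text
t 4.45 pos [0.5914 0.1037 0.1654] shift [-0.0097  0.0005 -0.0006] rot [ 0.15 -0.03 -0.32] F [ 0.5 -0.4 -1.2] w -0.000921381357846254
```

{"method": "apply_moves", "body": {
  "rows": [
    {"hand": 0,"translation": [-0.011,0,0],"rotation": [0,0,0]},
    {"hand": 0,"translation": [-0.022,0,0.002],"rotation": [0,0,0]},
    {"hand": 0,"translation": [-0.033,0,0.006],"rotation": [0,0,0]},
    {"hand": 0,"translation": [-0.043,0,0.012],"rotation": [0,0,0]},
    {"hand": 0,"translation": [-0.053,0,0.019],"rotation": [0,0,0]}
  ]
}}

```text
time: 4.95
eef_pos: [0.591, 0.0509, 0.1446]
ee_rot: [-0.0, 0.703, 0.711, -0.0]
force: [0.3, 0.4, -0.1]
width: -0.002
```

```bash
python3 -c "
from h import *
go([.594,.036,.128])
save('pics/f.png',cv2.resize(camera('scene')[60:320,130:400],None,fx=2.2,fy=2.2))"
```

```text
t 4.95 pos [0.591  0.0509 0.1446] shift [-0.0149  0.0029  0.0166] rot [-0.02  0.01 -0.29] F [ 0.3  0.4 -0.1] w -0.001714478833698783
```

View pics/f.png

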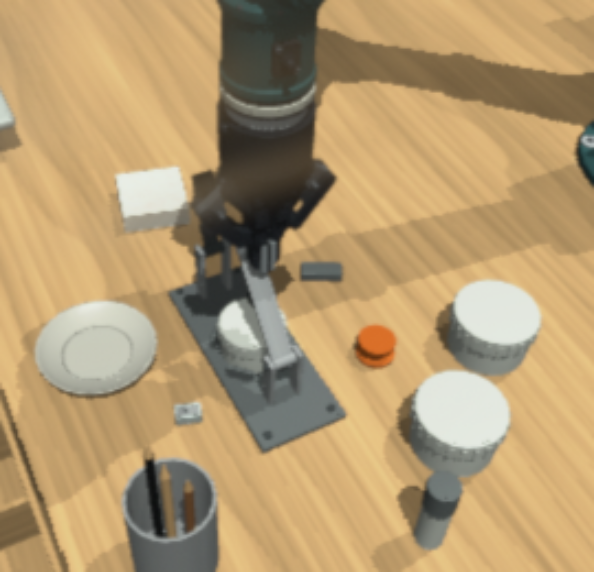

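The strap runs from its hinge at (285,355) to the fingers at (255,265), about 50° up, and it follows the push. I continue down.

{"method": "apply_moves", "body": {
  "rows": [
    {"hand": 0,"translation": [-0.015,0.003,0.017],"rotation": [0,0,0]},
    {"hand": 0,"translation": [-0.025,0.003,0.033],"rotation": [0,0,0]},
    {"hand": 0,"translation": [-0.029,0.003,0.045],"rotation": [0,0,0]},
    {"hand": 0,"translation": [-0.031,0.003,0.055],"rotation": [0,0,0]},
    {"hand": 0,"translation": [-0.033,0.003,0.062],"rotation": [0,0,0]}
  ]
}}

```text
time: 5.5
eef_pos: [0.5941, 0.0188, 0.082]
ee_rot: [-0.0, 0.703, 0.712, -0.0]
force: [-0.8, 0.2, 0.9]
width: -0.002
```

{"method": "apply_moves", "body": {
  "rows": [
    {"hand": 0,"translation": [0,0,0.002],"rotation": [0,0,0]},
    {"hand": 0,"translation": [0,0,0.004],"rotation": [0,0,0]},
    {"hand": 0,"translation": [0,0,0.006],"rotation": [0,0,0]},
    {"hand": 0,"translation": [0,0,0.006],"rotation": [0,0,0]},
    {"hand": 0,"translation": [0,0,0.006],"rotation": [0,0,0]}
  ]
}}

```text
time: 6.0
eef_pos: [0.5948, 0.0192, 0.0776]
ee_rot: [0.0, 0.703, 0.712, 0.0]
force: [0.3, 0.1, -0.5]
width: 0.005
```

```bash
python3 -c "
from h import *
go([.594,.018,.074])"
```

```text
t 6.0 pos [0.5948 0.0192 0.0776] shift [-0.0012 -0.0008  0.0036] rot [ 0.05 -0.01 -0.26] F [ 0.3  0.1 -0.5] w 0.0047196770654806975
```

{"method": "apply_moves", "body": {
  "rows": [
    {"hand": 0,"translation": [0,0,0.001],"rotation": [0,0,0]},
    {"hand": 0,"translation": [0,0,0.002],"rotation": [0,0,0]},
    {"hand": 0,"translation": [0,0,0.003],"rotation": [0,0,0]},
    {"hand": 0,"translation": [0,0,0.003],"rotation": [0,0,0]}
  ]
}}

```text
time: 6.4
eef_pos: [0.5949, 0.0191, 0.0747]
ee_rot: [0.0, 0.703, 0.711, 0.0]
force: [-1.3, -0.2, 4.6]
width: 0.001
```

{"method": "apply_moves", "body": {
  "rows": [
    {"hand": 0,"translation": [0,0,0.001],"rotation": [0,0,0]},
    {"hand": 0,"translation": [0,0,0.002],"rotation": [0,0,0]},
    {"hand": 0,"translation": [0,0,0.002],"rotation": [0,0,0]}
  ]
}}

```text
time: 6.7
eef_pos: [0.5949, 0.0191, 0.073]
ee_rot: [0.0, 0.703, 0.711, 0.0]
force: [-1.5, -0.2, 6.4]
width: 0.004
```

The force rose to 6 N, so the pad is pressed on the cap and the strap is shut. I retract upward and cross over the lever to its outer side.

{"method": "apply_moves", "body": {
  "rows": [
    {"hand": 0,"translation": [0,0,-0.03],"rotation": [0,0,0]},
    {"hand": 0,"translation": [0,0,-0.075],"rotation": [0,0,0]},
    {"hand": 0,"translation": [0,0,-0.12],"rotation": [0,0,0]},
    {"hand": 0,"translation": [0,0,-0.155],"rotation": [0,0,0]},
    {"hand": 0,"translation": [-0.02,0,-0.155],"rotation": [0,0,0]}
  ]
}}

```text
time: 7.2
eef_pos: [0.5983, 0.0032, 0.2329]
ee_rot: [0.003, 0.701, 0.713, 0.005]
force: [1.9, 0.6, 0.5]
width: 0.003
```

{"method": "apply_moves", "body": {
  "rows": [
    {"hand": 0,"translation": [-0.04,0,0],"rotation": [0,0,0]},
    {"hand": 0,"translation": [-0.08,0,0],"rotation": [0,0,0]},
    {"hand": 0,"translation": [-0.12,0,0],"rotation": [0,0,0]},
    {"hand": 0,"translation": [-0.12,0,0],"rotation": [0,0,0]}
  ]
}}

```text
time: 7.6
eef_pos: [0.5951, -0.1301, 0.2261]
ee_rot: [0.001, 0.707, 0.707, -0.002]
force: [0.1, -1.0, 0.1]
width: 0.0
```

```bash
python3 -c "
from h import *
go([.596,-.12,.152])
p=np.load('p.npy')
for a in (1.75,1.57,1.35,1.1,.85,.6,.4,.2,.1,.05,.0):
    c=np.array(lever(a,.072,(0,),.0065)); c[:,1]-=.011; c[:,2]+=.014
    print(a,np.round(C(p,c),3))
s=camera('scene');t=camera('top')
o=np.hstack([cv2.resize(s[110:280,170:290],None,fx=3.2,fy=3.2),cv2.resize(t[130:260,180:310],(390,544))[:544]])
save('pics/g.png',o)"
```

```text
t 7.6 pos [ 0.5951 -0.1301  0.2261] shift [0.0105 0.0011 0.0741] rot [-0.12  0.28 -0.93] F [ 0.1 -1.   0.1] w 0.0002946362958474917
1.75 [[ 0.596 -0.08   0.152]]
1.57 [[ 0.595 -0.068  0.154]]
1.35 [[ 0.595 -0.052  0.154]]
1.1 [[ 0.595 -0.034  0.149]]
0.85 [[ 0.594 -0.018  0.14 ]]
0.6 [[ 0.594 -0.005  0.128]]
0.4 [[0.594 0.003 0.116]]
0.2 [[0.594 0.008 0.103]]
0.1 [[0.594 0.01  0.096]]
0.05 [[0.594 0.011 0.092]]
0.0 [[0.594 0.011 0.089]]
```

View pics/g.png

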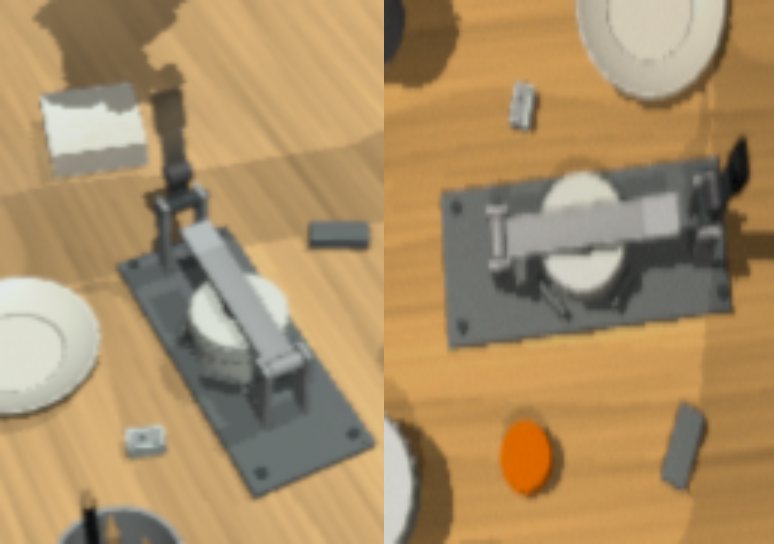

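The strap now lies level over the tin, from the hinge at (280,360) to its tip at (200,235). The lever is still up at (170,140), the tin is seated, and the bystanders are unmoved. I descend outside the lever and sweep.

{"method": "apply_moves", "body": {
  "rows": [
    {"hand": 0,"translation": [0,0,0.02],"rotation": [0,0,0]},
    {"hand": 0,"translation": [0,0,0.045],"rotation": [0,0,0]},
    {"hand": 0,"translation": [0,0,0.065],"rotation": [0,0,0]},
    {"hand": 0,"translation": [0,0,0.074],"rotation": [0,0,0]},
    {"hand": 0,"translation": [0,0,0.074],"rotation": [0,0,0]}
  ]
}}

```text
time: 8.2
eef_pos: [0.5954, -0.1194, 0.152]
ee_rot: [-0.001, 0.702, 0.712, -0.001]
force: [-0.7, -0.8, -0.4]
width: -0.001
```

{"method": "apply_moves", "body": {
  "rows": [
    {"hand": 0,"translation": [0.014,0,0],"rotation": [0,0,0]},
    {"hand": 0,"translation": [0.028,0,0],"rotation": [0,0,0]},
    {"hand": 0,"translation": [0.042,0,0],"rotation": [0,0,0]},
    {"hand": 0,"translation": [0.055,0,0],"rotation": [0,0,0]},
    {"hand": 0,"translation": [0.068,0,0],"rotation": [0,0,0]}
  ]
}}

```text
time: 8.7
eef_pos: [0.596, -0.0524, 0.1541]
ee_rot: [0.001, 0.703, 0.712, 0.0]
force: [0.5, -3.1, 1.5]
width: -0.001
```

```bash
python3 -c "
from h import *
go([.596,-.034,.149])"
```

```text
t 8.7 pos [ 0.596  -0.0524  0.1541] shift [0.0184 0.0003 0.0051] rot [ 0.09  0.07 -0.26] F [ 0.5 -3.1  1.5] w -0.0013287203150769262
```

{"method": "apply_moves", "body": {
  "rows": [
    {"hand": 0,"translation": [0.01,0,0.002],"rotation": [0,0,0]},
    {"hand": 0,"translation": [0.018,0,0.005],"rotation": [0,0,0]},
    {"hand": 0,"translation": [0.026,0,0.009],"rotation": [0,0,0]},
    {"hand": 0,"translation": [0.034,0,0.014],"rotation": [0,0,0]},
    {"hand": 0,"translation": [0.041,0,0.02],"rotation": [0,0,0]}
  ]
}}

```text
time: 9.2
eef_pos: [0.5951, -0.011, 0.1329]
ee_rot: [-0.0, 0.703, 0.711, 0.0]
force: [0.1, 0.0, 3.5]
width: -0.0
```

{"method": "apply_moves", "body": {
  "rows": [
    {"hand": 0,"translation": [0.006,0,0.006],"rotation": [0,0,0]},
    {"hand": 0,"translation": [0.011,0,0.013],"rotation": [0,0,0]},
    {"hand": 0,"translation": [0.014,0,0.02],"rotation": [0,0,0]},
    {"hand": 0,"translation": [0.017,0,0.026],"rotation": [0,0,0]},
    {"hand": 0,"translation": [0.019,0,0.032],"rotation": [0,0,0]}
  ]
}}

```text
time: 9.7
eef_pos: [0.5946, 0.0076, 0.1006]
ee_rot: [-0.0, 0.703, 0.712, 0.0]
force: [1.3, 1.0, 2.9]
width: -0.001
```

```bash
python3 -c "
from h import *
go([.594,.011,.089])"
```

```text
t 9.7 pos [0.5946 0.0076 0.1006] shift [ 0.0034 -0.0005  0.0116] rot [-0.01 -0.04 -0.26] F [1.3 1.  2.9] w -0.0011493533559946195
```

{"method": "apply_moves", "body": {
  "rows": [
    {"hand": 0,"translation": [0.001,0,0.003],"rotation": [0,0,0]},
    {"hand": 0,"translation": [0.002,0,0.006],"rotation": [0,0,0]},
    {"hand": 0,"translation": [0.003,0,0.009],"rotation": [0,0,0]},
    {"hand": 0,"translation": [0.003,0,0.011],"rotation": [0,0,0]},
    {"hand": 0,"translation": [0.003,0,0.011],"rotation": [0,0,0]}
  ]
}}

```text
time: 10.2
eef_pos: [0.5944, 0.0096, 0.09]
ee_rot: [-0.0, 0.703, 0.711, -0.0]
force: [0.6, 0.7, -0.0]
width: -0.001
```

{"method": "apply_moves", "body": {
  "rows": [
    {"hand": 0,"translation": [0,0,0.001],"rotation": [0,0,0]},
    {"hand": 0,"translation": [0,0,0.002],"rotation": [0,0,0]},
    {"hand": 0,"translation": [0,0,0.002],"rotation": [0,0,0]}
  ]
}}

```text
time: 10.5
eef_pos: [0.5944, 0.0096, 0.0888]
ee_rot: [0.0, 0.703, 0.711, -0.0]
force: [-1.1, -0.1, 6.5]
width: 0.003
```

{"method": "apply_moves", "body": {
  "rows": [
    {"hand": 0,"translation": [0,0,0.001],"rotation": [0,0,0]},
    {"hand": 0,"translation": [0,0,0.001],"rotation": [0,0,0]}
  ]
}}

```text
time: 10.7
eef_pos: [0.5945, 0.0097, 0.0886]
ee_rot: [0.0, 0.703, 0.711, -0.0]
force: [-3.1, 0.8, 11.9]
width: -0.003
```

{"method": "apply_moves", "body": {
  "rows": [
    {"hand": 0,"translation": [0,0,0.001],"rotation": [0,0,0]},
    {"hand": 0,"translation": [0,0,0.001],"rotation": [0,0,0]}
  ]
}}

```text
time: 10.9
eef_pos: [0.5945, 0.0097, 0.0883]
ee_rot: [0.001, 0.703, 0.711, -0.001]
force: [-4.1, -0.4, 17.8]
width: 0.003
```

The lever is at its hard stop: fingertips are at about 74–75 mm, and the force climbs to 18 N with almost no travel. I hold briefly, retract and look.

{"method": "apply_moves", "body": {
  "rows": [
    {"hand": 0,"translation": [0,0,0],"rotation": [0,0,0]},
    {"hand": 0,"translation": [0,0,-0.01],"rotation": [0,0,0]},
    {"hand": 0,"translation": [0,0,-0.04],"rotation": [0,0,0]},
    {"hand": 0,"translation": [0,0,-0.085],"rotation": [0,0,0]},
    {"hand": 0,"translation": [-0.03,0,-0.12],"rotation": [0,0,0]}
  ]
}}

```text
time: 11.4
eef_pos: [0.5951, -0.0153, 0.2083]
ee_rot: [-0.001, 0.7, 0.714, 0.002]
force: [1.6, 0.5, 0.4]
width: -0.003
```

{"method": "apply_moves", "body": {
  "rows": [
    {"hand": 0,"translation": [-0.045,0,-0.02],"rotation": [0,0,0]},
    {"hand": 0,"translation": [-0.09,0,-0.04],"rotation": [0,0,0]},
    {"hand": 0,"translation": [-0.135,0,-0.06],"rotation": [0,0,0]},
    {"hand": 0,"translation": [-0.18,0,-0.06],"rotation": [0,0,0]},
    {"hand": 0,"translation": [-0.18,0,-0.06],"rotation": [0,0,0]}
  ]
}}

```text
time: 11.9
eef_pos: [0.5954, -0.2112, 0.2661]
ee_rot: [0.002, 0.708, 0.707, -0.003]
force: [-1.1, -1.1, -0.1]
width: 0.005
```

```bash
python3 -c "
from h import *
p=np.load('p.npy');s=camera('scene');t=camera('top');print(get_state()['force'],get_state()['time'])
for c in('scene','top'):
    for th in('lever_tip','strap_tip','tin','eraser','saucer','note_block','sharpener','phone_grip','pencil_cup','glue_stick'):
        print(c,th,[(np.round(d['centre']),round(d['score'],2)) for d in find_in(c,th)[:2]])
    print('expected lever top end a=0,.1',P(c,C(p,lever(0,n=.0065))),P(c,C(p,lever(.1,n=.0065))))
save('pics/i.png',np.hstack([cv2.resize(s[110:280,170:290],None,fx=3.2,fy=3.2),cv2.resize(t[130:260,180:310],(390,544))]))"
```

```text
[-1.01989759  1.09505609 -0.29909382] 12.0
scene lever_tip [(array([235., 184.]), 0.75)]
scene strap_tip [(array([251., 215.]), 0.82)]
scene tin [(array([238., 214.]), 0.89), (array([338., 251.]), 0.77)]
scene eraser [(array([278., 182.]), 0.51)]
scene saucer [(array([173., 221.]), 0.96)]
scene note_block [(array([202., 148.]), 0.92), (array([235., 185.]), 0.36)]
scene sharpener [(array([214., 248.]), 0.51)]
scene phone_grip [(array([301., 218.]), 0.76), (array([201., 149.]), 0.25)]
scene pencil_cup [(array([209., 297.]), 0.64)]
scene glue_stick [(array([329., 290.]), 0.68)]
expected lever top end a=0,.1 [[248.92300203 194.05977272]
 [239.55688159 197.53242088]] [[248.75276683 190.92578212]
 [239.32183254 194.39541149]]
top lever_tip [(array([264., 177.]), 0.73)]
top strap_tip [(array([235., 185.]), 0.83)]
top tin [(array([247., 192.]), 0.89), (array([211., 291.]), 0.82)]
top eraser [(array([280., 238.]), 0.61), (array([247., 191.]), 0.51)]
top saucer [(array([268., 131.]), 0.59)]
top note_block [(array([352., 179.]), 0.84)]
top sharpener [(array([226., 154.]), 0.63)]
top phone_grip [(array([228., 241.]), 0.66)]
top pencil_cup [(array([166., 122.]), 0.92)]
top glue_stick [(array([138., 214.]), 0.63)]
expected lever top end a=0,.1 [[248.74100461 188.14371851]
 [247.79316861 178.3075116 ]] [[249.17755997 187.15558092]
 [248.2175981  177.22397187]]
```

View pics/i.png

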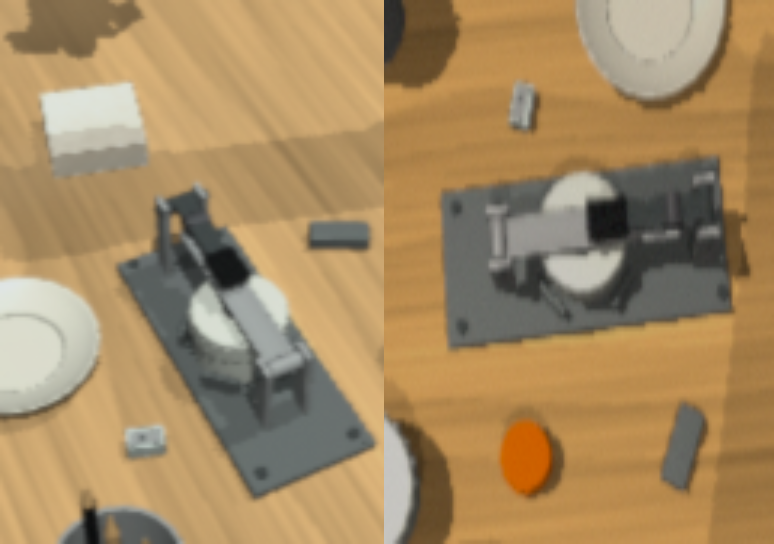

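The lever lies flat on the strap, with its black end edge at crop (240,280). That is scene pixel (245,197), against an expected (244,196) for angle 0. The tin is seated, the bystanders are in place and the arm is clear, so I hand in.

```bash
python3 -c "
from rig import *
print(job_done())"
```

```text
the job is handed in; nothing more can be done
None
```

The strap is shut on the tin, the cam lever is fully down on top of it, and I handed the job in at about 12 s of the 58 s allowed. The hand-in reported no verdict.

- **Strap:** I swung it over with the shut fingers and pressed it onto the cap. The push read about 6 N before I let go, and the picture then showed the strap level with the lever still up.
- **Lever:** I pushed it over and down to its stop. The fingertips ended 74–75 mm above the desk, and the force rose to about 18 N with almost no further travel.
- **Last pictures:** The lever end was within about 1–2 pixels of where angle 0 puts it. The tin looked upright and in its place, the bystanders looked unmoved, and the arm was well clear with only about 1 N of noise on the force reading.
- **Not measured:** I could not measure the pad's force on the cap; I take it from the lever being at its stop. No check failed, though the cradle position was only good to 2–3 mm.

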